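# Roll a pulley wheel into the laser-marking jig and lock it with the axle pin

## Task

Roll the orange pulley wheel along the channel of the marking jig, without lifting it out or just dragging it, until it stands between the two blue lugs against the yellow stop. Then pick up the red-handled axle pin and push it, tip first, through the first lug, the wheel and the second lug from whichever side is clear, until the handle's front face sits against the lug, and let go. Leave the jar, the green tray, the loose link and the wrench where they are.

Things in the scene. Friction and masses are not known exactly. Their poses are not given: they have to be found in the camera images.
- jig: Fixed jig, aluminium base 265 x 90 x 10 mm. Origin: underside, mid-base (base x = -130 to +135 mm); x along the channel, z up. Channel floor z = 10 mm; dark side walls 27 mm apart, 8 thick, tops z = 24, from x = -40 to +135; open at +x. Yellow end stop: face at x = -115.5, 24 wide, top z = 65. The wheel starts on the +x side of the lugs and rolls towards -x.
- seat (a point): Midway between the two blue lugs on the axis of their holes (jig x = -70, y = 0, z = 55 mm): where the wheel's centre belongs. Axes as the jig's. The lugs are upright plates, 44 mm along x, 10 mm thick, tops at jig z = 80, inner faces at jig y = +/-15, outer at +/-25; holes 18 mm diameter along y.
- lug_left (a point): Centre of the hole at the outer face of the lug on the jig's +y side (jig y = +25 mm).
- lug_right (a point): Centre of the hole at the outer face of the lug on the jig's -y side (jig y = -25 mm).
- wheel: Loose orange slick-plastic pulley wheel with a steel hub, 90 mm diameter, 24 mm wide, bore 20 mm diameter, 0.15 to 0.31 kg. It stands on its rim in the channel and rolls when a finger pushes it level from behind at about mid height. Origin: its centre; y axis along the bore; it turns about y, and x starts level along the channel.
- pin: Loose axle pin lying level on the plate, 0.24 kg. Square red handle 70 mm long, 28 x 28 mm section; dark steel shank 14 mm diameter, 75 mm long, last 12 mm tapering to 6. Origin: on the axis at the handle's front face; x points to the tip: handle from x = -70 to 0, shank 0 to +75 mm. Its axis lies 20 mm above the table. Centre of mass about 8 mm behind the origin.
- pin_tip (a point): Tip of the pin's shank, 75 mm along the pin's x from its origin.
- plate: Fixed perforated steel plate 290 x 240 x 6 mm on which pin, link and wrench lie. Origin: centre of its underside.
- jar: Bystander: amber jar with a black lid, 60 mm diameter, 95 mm high, standing beside the lugs on one side of the jig, where it blocks the way of the pin. Origin: centre of its underside.
- tray: Bystander: low green tray with black links in it, 110 x 70 mm, 24 mm high, beside the lugs on the jig's other side; the pin can pass above it. Origin: centre of its underside.
- link: Bystander: dark oval steel link, about 48 x 82 mm, 10 mm thick, lying on the plate at its end near the robot. Origin: centre of its underside.
- wrench: Bystander: open-ended wrench 140 mm long lying across the plate at its end far from the robot. Origin: underside, middle of its length.
Not all that is in view belongs to the job. There is more than one size of the pin; the one meant has the size given above.

How it is judged:
On the way, in this order (a step that is already met when the one before it is completed fails the run):
1. the wheel has turned by at least 0.7 rad from its start by rolling (angle between the x axis of wheel and the x axis of jig, either way round above 0.7 rad), for 0.05 s.
2. the wheel stands between the lugs, its centre within 6 mm of the seat (distance between wheel and seat below 0.006 m), for 0.2 s.
At the end, for the whole second after the job is handed in: Wheel centre within 8 mm of the seat; pin through both lugs and wheel: axis within 0.13 rad of the holes', handle's front face centre within 7 mm of the hole centre at one lug's outer face, tip at least 38 mm beyond the jig's middle plane on the other side; pin and wheel at rest (distance between wheel and seat below 0.008 m and angle between the x axis of pin and the y axis of jig, either way round below 0.13 rad and ((distance between pin and lug_left below 0.007 m and y of pin_tip in the frame of jig below -0.038 m) or (distance between pin and lug_right below 0.007 m and y of pin_tip in the frame of jig above 0.038 m)) and linear speed of each of pin, wheel below 0.02 m/s); the robot touches nothing.
It fails at once if the wheel is lifted more than 15 mm (z of wheel in the frame of jig above 0.07 m).
It fails at once if the jar is moved more than 20 mm or tipped (distance of jar from where it was at the start of the episode above 0.02 m or angle between jar's own z axis and vertical above 0.4 rad).
It fails at once if the tray is moved more than 20 mm (distance of tray from where it was at the start of the episode above 0.02 m).
It fails at once if the link is moved more than 20 mm (distance of link from where it was at the start of the episode above 0.02 m).
It fails at once if the wrench is moved more than 20 mm (distance of wrench from where it was at the start of the episode above 0.02 m).
It also fails if it takes over 72 s, if anything falls off the work surface, if the arm or the gripper's body presses on something with over 40 N, if the wrist force passes 120 N, or if a joint passes its speed limit or range.

## Robot

A 7-joint arm with a two-finger parallel gripper is mounted at the origin on the work surface. World frame = base frame: x ahead of the robot, y to its left, z up, the work surface at z = 0. Lengths are in m, angles in rad, forces in N, time in s.
With the tool pointing down it reaches from about 0.4 to 0.925 m from the base axis. Payload 4.1 kg.
Tool frame: the origin (TCP) lies at the very end of the fingers, on their centre line; the grasp point (between the pads) lies 19 mm behind it (grip_point_offset is the z of the grasp point in the tool frame, in m); z points along the fingers, y is the line along which they close (so a half turn about z gives the same grasp; the last joint's range is limited). The gripper opens to 85 mm and grips with 20 to 120 N. Pads are 22 mm wide; open, the fingers measure 114 mm over their backs; the gripper's body (76 mm by 85 mm) begins 54 mm behind the grasp point. The pads swing forward as they close: fully open they stand 13 mm farther back than shut.
Start: joints at [1.097, 0.398, 0.045, 1.537, -0.019, 1.207, -0.051], TCP at [0.238, -0.605, 0.231] pointing down, gripper open.
Joint ranges: [-2.82, 2.82], [-0.49, 2.23], [-1.37, 1.46], [0, 2.46], [-1.36, 4.5], [0.23, 2], [-2.94, 2.94]. Speed limits (rad/s): [2.57, 2.57, 3.14, 3.14, 3.14, 3.14, 3.14].

## Interface

Orientations are given as a unit quaternion [x, y, z, w].
In Python, from plant import * gives the robot as it stands. Calls block until the motion is done:
- goto(position, orientation): joint-space move of the TCP to a pose.
- move_linear(position, vel=0.15, attitude=None): straight line of the TCP; attitude=None keeps the orientation; vel is the mean speed in m/s.
- move_j(angles): joint-space move.
- release() and grab(): open the fingers fully, or close them until they stop; the grip force is fixed at half the most.
- pause(seconds).
- ik(position, orientation): joint angles nearest the present ones, or None.
- observe(): the state.
- get_image(name): name is "side" or "top"; returns a dict with "color" (420x560x3 uint8, blue, green, red), "K" (3x3 intrinsics, pixels), "R" (3x3) and "t" (3): a world point X has camera coordinates R X + t. Camera axes: x right, y down, z forward; pixel columns grow to the right and rows downward; lengths in m; the calibration is good to about 2 mm. A picture is of the moment at which its call begins. There is no depth.
A pose or a line that the arm cannot do raises IKError and nothing moves.
- sign_off(): hands the job in; it is judged then, once.
Trained networks look in a picture, given as the dict that the camera call returned (one of the last four; its "shot" number tells which), for a name from the list of things; names that differ only in an ending like _2 or _b are one class to them, and where a whole thing is asked for, a point or a joint stands for the part that bears it (a point fixed in the world has none). Each returns a list of dicts, best first, with "conf" (0 to 1); they miss things now and then, are a little off and sometimes report something else, mostly with a low value. They report only what shows in the picture. A call takes as long as a camera call. They do not tell look-alikes from the thing itself.
- silhouettes(picture, name): "region" (420x560 bool, what is visible of it) and "rect" ([left, top, width, height] in pixels, round what is visible of it).
The state is a dict: "clock": time; "joint_pos": joint angles; "qd": joint speeds; "tau": joint torques, N m; "ee_pos": TCP position; "tcp_rot": TCP orientation; "ft_force": force on the tool from outside, world axes, zero at the start; "wrist_torque": the same for the moment, N m; "finger_gap": opening from 0.0 (shut) to 1.0 (fully open); "grip_force": force on a finger pad.
Only numpy, scipy, OpenCV 4.12 (cv2) and the standard library are available. Lean on these libraries where they do the work, as an engineer would, in place of code of your own. Each camera call takes 0.05 s, during which the arm holds its last target. There are 200 camera calls.

## Working session

There is one attempt and no reset: what is moved stays moved. The work goes in short steps, each a Python script; the robot and the scene stay as the last script left them, time stands still between calls to the robot, and variables do not carry over. Pictures are saved under pics/ and viewed, at most 10 in all, crops included, and the job is handed in when it is done.

```bash
mkdir -p pics; ls; python3 - <<'E'
from plant import *
import cv2,numpy as np
o=observe(); print(o)
for n in("top","side"):
    p=get_image(n); cv2.imwrite(f"pics/{n}0.png",p["color"]); print(n,p["K"].tolist(),p["R"].tolist(),p["t"].tolist(), {k:v for k,v in p.items() if k not in("color","K","R","t")})
    for t in["jig","wheel","pin","jar","tray","link","wrench","plate"]:
        for d in silhouettes(p,t)[:4]:
            m=d["region"]; ys,xs=np.nonzero(m); print(n,t,round(d["conf"],2),d["rect"],m.sum(),xs.mean().round(1) if len(xs) else 0,ys.mean().round(1) if len(xs) else 0)
E
```

```text
pics
{'clock': 0.0, 'joint_pos': array([ 1.09702709,  0.39921448,  0.04504684,  1.53789888, -0.01871284,
        1.20690894, -0.05070099]), 'qd': array([ 0.00052562, -0.00119514, -0.00113259,  0.00092568, -0.00161388,
       -0.00156348,  0.00107467]), 'tau': array([-1.25026058e-04, -4.75141525e+01,  1.36466738e+00, -2.54228389e+01,
        1.16156938e-02,  9.42958170e-03,  5.04282525e-06]), 'ee_pos': array([ 0.23771581, -0.60427541,  0.23024081]), 'tcp_rot': array([ 9.82485541e-01,  1.86336130e-01, -2.51578378e-04, -9.71871103e-04]), 'ft_force': array([0.06352583, 0.02555823, 0.45918174]), 'wrist_torque': array([-0.0291379 ,  0.02630894, -0.0164145 ]), 'grip_force': 0.0, 'finger_gap': 1.0033772810074135}
top [[475.82093865577104, 0.0, 276.3421088355837], [0.0, 475.82093865577104, 213.0272199396461], [0.0, 0.0, 1.0]] [[-0.001769525719191549, -0.9999205966850159, 0.012476742516005147], [-0.9816838322681949, -0.0006399583005324793, -0.19051625630534624], [0.19050911327797398, -0.012585339822791851, -0.9816047508949743]] [-0.033162966796008435, 0.5376748192823835, 1.0965479210775526] {'
[... 1265 characters left out ...]
de jig 0.73 [289.9, 327.5, 30.5, 50.8] 1350 302.9 351.9
side wheel 0.77 [232.1, 270.3, 47.0, 35.3] 1236 254.9 288.6
side pin 0.77 [258.9, 167.9, 40.5, 36.8] 469 281.2 186.2
side pin 0.74 [162.5, 179.5, 24.0, 34.9] 314 173.8 200.4
side pin 0.68 [352.6, 153.5, 38.4, 20.2] 232 366.9 162.2
side jar 0.59 [288.8, 326.1, 32.4, 51.4] 1393 303.3 351.2
side tray 0.64 [298.3, 240.2, 53.5, 43.3] 1758 325.8 260.5
side tray 0.4 [258.4, 166.3, 42.7, 37.7] 545 281.0 186.2
side link 0.58 [311.1, 173.0, 15.8, 23.7] 197 318.0 183.6
side wrench 0.62 [232.6, 273.0, 45.2, 32.1] 1204 255.0 288.3
side wrench 0.55 [214.2, 157.5, 10.1, 39.2] 310 223.3 177.2
side plate 0.88 [211.4, 147.6, 119.9, 70.5] 6397 271.8 182.1
```

```bash
python3 - <<'E'
import cv2,numpy as np
a=cv2.imread("pics/top0.png")[90:350,100:400]; b=cv2.imread("pics/side0.png")[130:390,150:410]
cv2.imwrite("pics/top0c.png",cv2.resize(a,None,fx=2.3,fy=2.3,interpolation=cv2.INTER_CUBIC)); cv2.imwrite("pics/side0c.png",cv2.resize(b,None,fx=2.3,fy=2.3,interpolation=cv2.INTER_CUBIC))
E
```

```text
(no output)
```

View pics/top0c.png

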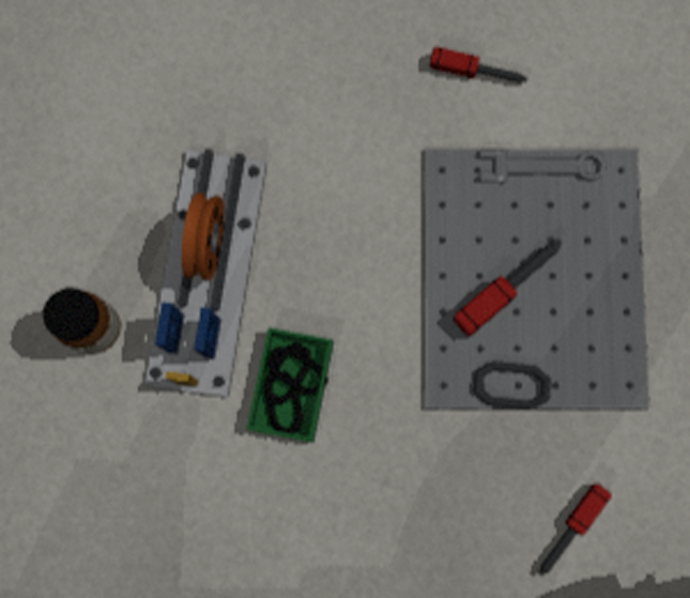

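View pics/side0c.png

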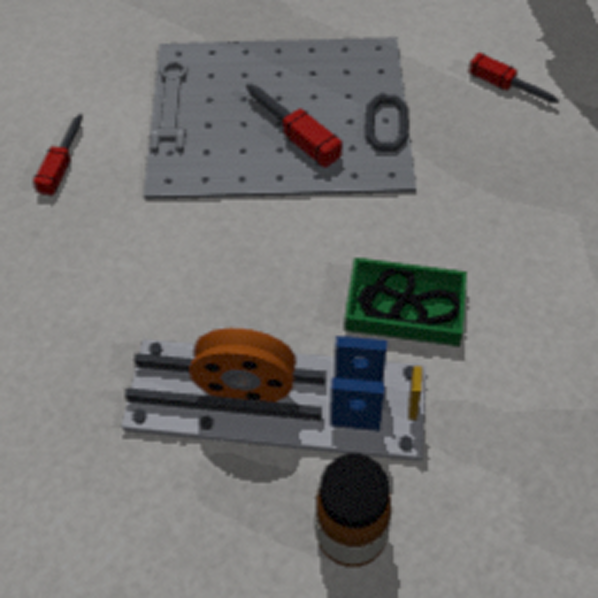

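Top view: image right is world −y and up is +x. The jig is at the left, with the lugs near (165–215, 325) in the crop. The wheel is beyond them at (205, 237), the jar is on the +y side and the tray on the −y side. The pin on the plate at (505, 290), about 145 mm long, is the right one, so it goes in from jig −y above the tray. Next I fit the poses with rendered models.

```bash
cat > h.py <<'E'
import numpy as np, cv2
from scipy.optimize import minimize
S=4
def box(x0,x1,y0,y1,z0,z1): return np.array([[x,y,z] for x in(x0,x1) for y in(y0,y1) for z in(z0,z1)])/1000.
def cyl(a0,a1,r0,r1,axis):
    t=np.linspace(0,2*np.pi,40,endpoint=False); c,s=np.cos(t),np.sin(t); o=0*t
    P=[np.c_[o+a,r*c,r*s] if axis=='x' else np.c_[r*c,o+a,r*s] for a,r in((a0,r0),(a1,r1))]
    return np.vstack(P)/1000.
BASE=[box(-130,135,-45,45,0,10)]; LUGS=[box(-92,-48,15,25,10,80),box(-92,-48,-25,-15,10,80)]
JIG=BASE+LUGS+[box(-40,135,s*17.5-4,s*17.5+4,10,24) for s in(1,-1)]+[box(-123,-115.5,-12,12,10,65)]
HANDLE=[box(-70,0,-14,14,-14,14)]; SHANK=[cyl(0,63,7,7,'x'),cyl(63,75,7,3,'x')]
WHEEL=[cyl(-12,12,45,45,'y')]
def T(x,y,z,yaw):
    c,s=np.cos(yaw),np.sin(yaw); return np.array([[c,-s,0],[s,c,0],[0,0,1]]),np.array([x,y,z])
def proj(p,X):
    q=(p["R"]@X.T).T+p["t"]; q=q@p["K"].T; return q[:,:2]/q[:,2:]
def render(p,parts,M):
    im=np.zeros((420*S,560*S),np.uint8)
    for P in parts:
        u=proj(p,P@M[0].T+M[1]); h=cv2.convexHull(((u+.5)*S-.5).astype(np.float32))
        cv2.fillConvexPoly(im,np.round(h*16).astype(np.int32),255,shift=4)
    return cv2.resize(im,(560,420),interpolation=cv2.INTER_AREA)/255.
def fit(items,x0,z,steps=(.006,.006,.06)):
    # items: (pic, mask, ignore, parts)
    def cost(v):
        c=0
        for p,m,ig,parts in items:
            r=render(p,parts,T(v[0],v[1],z,v[2])); c+=(np.abs(r-m)*~ig).sum()/m.sum()
        return c/len(items)
    x0=np.array(x0,float); best=None
    for k in range(2):
        sim=np.vstack([x0]+[x0+np.eye(3)[i]*steps[i]/(k+1) for i in range(3)])
        r=minimize(cost,x0,method="Nelder-Mead",options=dict(initial_simplex=sim,xatol=1e-5,fatol=1e-5,maxiter=200)); x0=r.x
    return r.x,r.fun
def ray(p,uv,z):
    d=p["R"].T@np.linalg.inv(p["K"])@np.array([uv[0],uv[1],1.]); o=-p["R"].T@p["t"]
    return o+d*(z-o[2])/d[2]
def color(p,name):
    b,g,r=[p["color"][...,i].astype(int) for i in range(3)]
    if name=="blue": return (b>1.5*r)&(b>g*1.25)&(b>40)
    if name=="red": return (r>2.*g)&(abs(g-b)<25)&(r>60)
    if name=="orange": return (r>1.5*g)&(g>1.4*b)&(r>80)
def near(m,uv,rad):
    yy,xx=np.mgrid[:420,:560]; return m&(np.hypot(xx-uv[0],yy-uv[1])<rad)
E
cat > meas.py <<'E'
from plant import *
from h import *
P={n:get_image(n) for n in("top","side")}
no=np.zeros((420,560),bool)
seed=dict(top=dict(jig=(189,211),pin=(317,217),wheel=(188,193)),side=dict(jig=(274,304),pin=(281,186),wheel=(255,288)))
I=[];B=[];R=[];O=[]
for n,p in P.items():
    jm=max([d for d in silhouettes(p,"jig")],key=lambda d:d["region"].sum())["region"]
    org=near(color(p,"orange"),seed[n]["wheel"],40); ws=[d for d in silhouettes(p,"wheel")][0]["region"]
    ig=cv2.dilate((org|ws).astype(np.uint8),np.ones((3,3)))>0
    jar=[d for d in silhouettes(p,"jar")][0]["region"]; ig2=ig|((cv2.dilate(jar.astype(np.uint8),np.ones((3,3)))>0))
    if n=="side": ig2=ig2
    I.append((p,jm,ig2&~near(jm|True,(0,0),0),JIG)); 
    bl=near(color(p,"blue"),seed[n]["jig"],75); B.append((p,bl,ig,LUGS))
    rd=near(color(p,"red"),seed[n]["pin"],35)
    pm=[d for d in silhouettes(p,"pin") if d["region"][near(rd,seed[n]["pin"],35)].sum()>50][0]["region"]|rd
    R.append((p,rd,no,HANDLE)); O.append((p,pm,no,HANDLE+SHANK)); 
    print(n,"px",jm.sum(),bl.sum(),rd.sum(),pm.sum(),org.sum())
    O[-1]=O[-1]; P[n]["ws"]=ws|org
j0=ray(P["top"],(189,212),.01); h0=ray(P["top"],(317,217),.02)
for nm,it,x0,z in(("jig",I,(j0[0],j0[1],-.1),0),("lugs",B,(j0[0],j0[1],-.1),0),("pin",O,(h0[0],h0[1],-.85),.02),("handle",R,(h0[0],h0[1],-.85),.02)):
    for lab,s in(("top",it[:1]),("side",it[1:]),("both",it)):
        v,f=fit(s,x0,z); print(nm,lab,v.round(4),round(f,3))
    if nm=="jig": jv=v
    if nm=="lugs":
        jb,f=fit(I+B,jv,0); print("jig+lugs",jb.round(4),round(f,3))
from scipy.optimize import minimize_scalar
d=np.array([np.cos(jb[2]),np.sin(jb[2])])
for n,p in P.items():
    occ=render(p,LUGS,T(jb[0],jb[1],0,jb[2]))>.1
    best=min((( np.abs(render(p,WHEEL,T(*(jb[:2]+d*s),.055,jb[2]))-p["ws"])*~occ).sum(),s) for s in np.arange(-.04,.1,.001)); print("wheel jig x",n,best)
E
python3 meas.py
```

```text
top px 3203 279 301 498 286Traceback (most recent call last):
  File "meas.py", line 11, in <module>
    jar=[d for d in silhouettes(p,"jar")][0]["region"]; ig2=ig|((cv2.dilate(jar.astype(np.uint8),np.ones((3,3)))>0))
        ~~~~~~~~~~~~~~~~~~~~~~~~~~~~~~~~~^^^
IndexError: list index out of range
```

```bash
sed -i 's/^    jar=.*/    ig2=ig/' meas.py; python3 meas.py
```

```text
top px 3285 277 301 489 289
side px 4600 657 229 466 401
jig top [ 0.5555  0.1837 -0.1286] 0.038
jig side [ 0.5585  0.1825 -0.1329] 0.032
jig both [ 0.5584  0.1826 -0.1332] 0.036
lugs top [ 0.5483  0.1842 -0.1   ] 0.0
lugs side [ 0.5578  0.1822 -0.1356] 0.385
lugs both [ 0.5578  0.1822 -0.1356] 0.192
jig+lugs [ 0.5581  0.1825 -0.1297] 0.115
pin top [ 0.5409 -0.1443 -0.8639] 0.104
pin side [ 0.5435 -0.146  -0.8833] 0.184
pin both [ 0.5416 -0.145  -0.8646] 0.155
handle top [ 0.5452 -0.1451 -0.8244] 0.22
handle side [ 0.5447 -0.1556 -0.8956] 0.884
handle both [ 0.5445 -0.1458 -0.8469] 0.579
wheel jig x top (np.float64(2768.9803921568628), np.float64(0.0750000000000001))
wheel jig x side (np.float64(100.12941176470588), np.float64(0.03000000000000006))
```

```bash
sed -i 's/ws=\[d for d in silhouettes(p,"wheel")\]\[0\]\["region"\]/ws=([d["region"] for d in silhouettes(p,"wheel") if d["region"].sum()<1600 and (d["region"]\&org).sum()>100]+[no])[0]/' meas.py
sed -i 's/(b>1.5\*r)&(b>g\*1.25)&(b>40)/(b>1.4*r)\&(b>g*1.15)\&(b>25)/; s/(r>2.\*g)&(abs(g-b)<25)&(r>60)/(r>1.7*g)\&(abs(g-b)<25)\&(r>30)/' h.py
python3 meas.py; python3 -c "
from plant import *; print(observe()['clock'])"
```

```text
2.0Traceback (most recent call last):
  File "meas.py", line 16, in <module>
    pm=[d for d in silhouettes(p,"pin") if d["region"][near(rd,seed[n]["pin"],35)].sum()>50][0]["region"]|rd
       ~~~~~~~~~~~~~~~~~~~~~~~~~~~~~~~~~~~~~~~~~~~~~~~~~~~~~~~~~~~~~~~~~~~~~~~~~~~~~~~~~~~~~^^^
IndexError: list index out of range
```

```bash
python3 - <<'E'
s=open('meas.py').read()
s=s.replace('''    pm=[d for d in silhouettes(p,"pin") if d["region"][near(rd,seed[n]["pin"],35)].sum()>50][0]["region"]|rd
''','''    pm=([d["region"] for d in silhouettes(p,"pin") if d["region"][rd].sum()>50]+[None])[0]
''').replace('O.append((p,pm,no,HANDLE+SHANK)); ','pm is not None and O.append((p,pm|rd,no,HANDLE+SHANK))').replace(',pm.sum()','').replace('    O[-1]=O[-1]; P','    P').replace('("side",it[1:])','("side",it[-1:])')
open('meas.py','w').write(s)
E
python3 meas.py
```

```text
top px 3402 354 332 289
side px 4673 852 369 404
jig top [ 0.5571  0.1841 -0.1364] 0.033
jig side [ 0.5588  0.183  -0.1322] 0.027
jig both [ 0.5581  0.1835 -0.1338] 0.035
lugs top [ 0.5581  0.186  -0.1223] 0.172
lugs side [ 0.5576  0.182  -0.1406] 0.076
lugs both [ 0.5584  0.1846 -0.1368] 0.146
jig+lugs [ 0.558   0.184  -0.1392] 0.093
pin top [ 0.5418 -0.1448 -0.8728] 0.1
pin side [ 0.5446 -0.1465 -0.8554] 0.111
pin both [ 0.5422 -0.145  -0.8647] 0.121
handle top [ 0.5432 -0.1437 -0.8418] 0.109
handle side [ 0.5417 -0.147  -0.8898] 0.185
handle both [ 0.5439 -0.144  -0.8352] 0.162
wheel jig x top (np.float64(44.599999999999994), np.float64(0.03000000000000006))
wheel jig x side (np.float64(126.69019607843137), np.float64(0.03000000000000006))
```

```bash
cat >> h.py <<'E'
from scipy.spatial.transform import Rotation as Rn
JV=np.array([.558,.1837,-.1345])
def jw(x,y,z): M=T(JV[0],JV[1],0,JV[2]); return M[0]@np.array([x,y,z])/1000+M[1]
def down(psi): return (Rn.from_euler('z',psi)*Rn.from_euler('x',np.pi)).as_quat()
E
cat > roll.py <<'E'
from plant import *
from h import *
grab()
o=observe(); c=[(np.abs(np.array(q)-o["joint_pos"]).max(),k) for k in(JV[2],JV[2]+np.pi,JV[2]-np.pi) if (q:=ik(jw(115,0,200),down(k))) is not None]
psi=min(c)[1]; print(c)
goto(jw(115,0,180),down(psi)); move_linear(jw(115,0,45),vel=.15)
f0=observe()["ft_force"]
move_linear(jw(60,0,45),vel=.08); print(observe()["ft_force"]-f0)
move_linear(jw(-6,0,45),vel=.05); print(observe()["ft_force"]-f0)
dx=jw(1,0,0)-jw(0,0,0)
for x in np.arange(-8,-26,-1.5):
    move_linear(jw(x,0,45),vel=.03); o=observe(); f=(o["ft_force"]-f0)@dx*1000; print(x,round(f,1),o["ee_pos"].round(4))
    if f>4: break
pause(.3)
print(o["clock"])
p=get_image("side"); cv2.imwrite("pics/roll.png",cv2.resize(p["color"][200:400,150:410],None,fx=2.5,fy=2.5))
E
python3 roll.py
```

```text
[(np.float64(2.212481830044241), np.float64(-0.1345)), (np.float64(0.893019952690203), np.float64(3.007092653589793)), (np.float64(0.8930199526902032), np.float64(-3.276092653589793))]
[ 0.52655142 -0.04437235 -0.03691987]
[ 0.78851669 -0.05302695 -0.52551888]
-8.0 -0.3 [0.55   0.1848 0.045 ]
-9.5 -0.6 [0.5485 0.185  0.045 ]
-11.0 0.2 [0.547  0.1852 0.045 ]
-12.5 0.2 [0.5456 0.1854 0.045 ]
-14.0 1.0 [0.5441 0.1856 0.045 ]
-15.5 4.5 [0.5439 0.1855 0.0453]
11.125
```

View pics/roll.png

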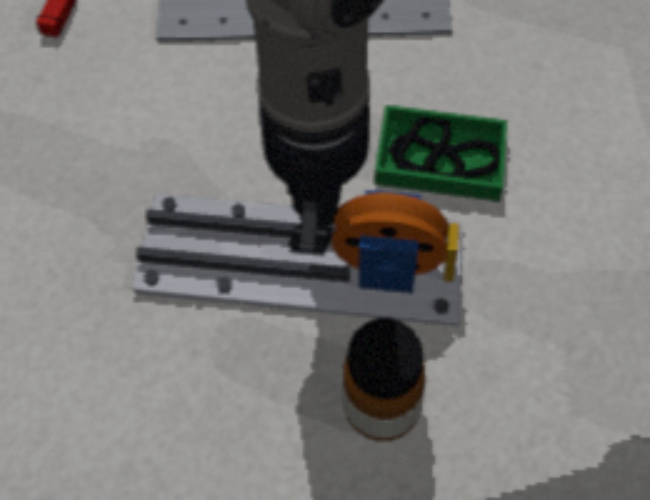

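The wheel is at the stop between the lugs, with its bore behind the blue lug at about (385, 262) in the crop. Contact came at TCP jig x ≈ −14, which matches the fit. Now I back off and go for the pin.

```bash
cat > pick.py <<'E'
from plant import *
from h import *
PV=np.array([.5428,-.145,-.862]); G=-.029
a=np.array([np.cos(PV[2]),np.sin(PV[2])]); g=PV[:2]+G*a
move_linear(jw(15,0,45),vel=.1); move_linear(jw(15,0,190),vel=.25); release()
fin=JV[2]+np.pi/2
for k in(0,np.pi):
    q1=ik([*g,.15],down(PV[2]+k)); q2=ik(jw(-70,-100,120),down(fin+k)); q3=ik(jw(-70,-54,44),down(fin+k))
    print(k,*[None if q is None else np.round(q,2).tolist() for q in(q1,q2,q3)])
p=get_image("top"); l=silhouettes(p,"link")
if l:
    x,y,w,h=l[0]["rect"]; print("link conf",l[0]["conf"],[ray(p,c,.016)[:2].round(3) for c in((x,y),(x+w,y),(x,y+h),(x+w,y+h))])
pe=np.array([-a[1],a[0]]); print("finger corners",[(g+s*.057*pe+t*.011*a).round(3).tolist() for s in(1,-1) for t in(1,-1)])
for n in("top","side"):
    p=get_image(n); m=color(p,"orange")
    c=(190,225) if n=="top" else (305,295); m=near(m,c,38); ig=render(p,LUGS,T(JV[0],JV[1],0,JV[2]))>.05
    print(n,min(((np.abs(render(p,WHEEL,T(*jw(s,0,0)[:2],.055,JV[2]))-m)*~ig).sum(),s) for s in range(-85,-50)))
print(observe()["clock"])
E
python3 pick.py
```

```text
0 [-0.76, 0.63, 1.27, 1.92, -0.67, 1.12, -1.65] [0.2, 0.26, -0.55, 2.03, 0.18, 0.89, -0.58] [0.04, 0.4, -0.49, 2.05, 0.28, 0.75, -0.75]
3.141592653589793 [0.72, 0.34, -0.69, 1.88, 0.25, 1.01, 0.63] [0.71, 0.47, -1.22, 2.02, 0.52, 1.01, 2.24] [0.5, 0.61, -1.1, 2.04, 0.7, 0.92, 2.02]
link conf 0.68 [array([ 0.46 , -0.102]), array([ 0.46 , -0.184]), array([ 0.408, -0.102]), array([ 0.408, -0.182])]
finger corners [[0.574, -0.094], [0.56, -0.078], [0.488, -0.168], [0.473, -0.152]]
top (np.float64(333.7098039215686), -69)
side (np.float64(356.4), -66)
13.65
```

```bash
cat > pick2.py <<'E'
from plant import *
from h import *
PV=np.array([.5428,-.145,-.862]); G=-.029
a=np.array([np.cos(PV[2]),np.sin(PV[2])]); g=PV[:2]+G*a
goto([*g,.14],down(PV[2]+np.pi)); move_linear([*g,.05],vel=.2); move_linear([*g,.009],vel=.06)
f0=observe()["ft_force"]; print(f0)
grab(); o=observe(); print("gap",o["finger_gap"],o["grip_force"],o["ft_force"])
move_linear([*g,.16],vel=.15); o=observe(); print("gap",o["finger_gap"],o["ft_force"],o["clock"])
goto(jw(-70,-125,125),down(JV[2]+np.pi/2+np.pi)); pause(.3); o=observe(); print(o["finger_gap"],o["ee_pos"],o["joint_pos"].round(2),o["clock"])
a=get_image("top"); b=get_image("side")
cv2.imwrite("pics/held.png",np.hstack([cv2.resize(a["color"][150:320,130:330],None,fx=2,fy=2.5),cv2.resize(b["color"][180:350,230:430],None,fx=2,fy=2.5)]))
E
python3 pick2.py
```

```text
[ 4.58405213e-01 -5.76464131e-05 -2.05871367e-01]
gap 0.31617634236220005 60.2846896648407 [-0.32588828 -0.00361737  2.96396804]
gap 0.31651859549987477 [-0.3997676   0.44981164 -2.44722885] 18.0
0.31453815229822685 [0.47200458 0.0690195  0.12501203] [ 0.76  0.43 -1.21  2.03  0.48  1.    2.32] 19.7917
```

View pics/held.png

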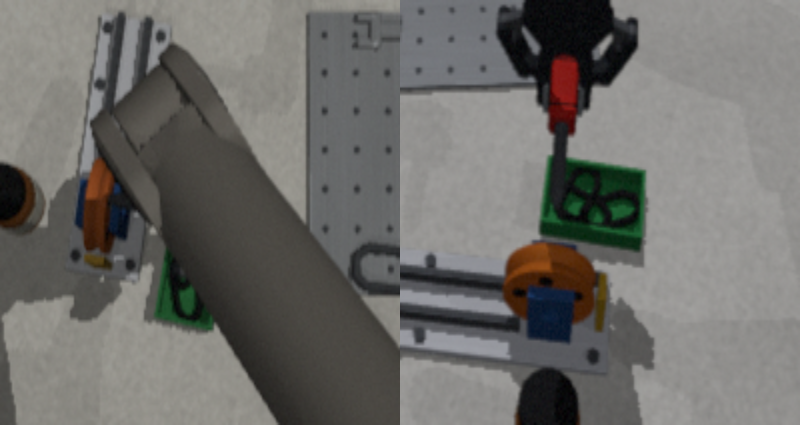

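```bash
cat > ov.py <<'E'
from plant import *
from h import *
o=observe(); b=get_image("side"); a=JV[2]+np.pi/2; e=o["ee_pos"]; d=np.array([np.cos(a),np.sin(a),0])
org=e+.029*d+np.array([0,0,.011])
im=cv2.resize(b["color"],None,fx=6,fy=6,interpolation=cv2.INTER_CUBIC)
def dr(parts,M,c):
    for P in parts:
        h=cv2.convexHull(((proj(b,P@M[0].T+M[1])+.5)*6).astype(np.float32)); cv2.polylines(im,[h.astype(np.int32)],True,c,1)
dr(HANDLE+SHANK,T(*org,a),(0,255,0)); dr(LUGS,T(JV[0],JV[1],0,JV[2]),(255,255,0)); dr(WHEEL,T(*jw(-70.5,0,55),JV[2]),(255,255,255))
dr([box(-123,-115.5,-12,12,10,65)],T(JV[0],JV[1],0,JV[2]),(0,255,255))
cv2.imwrite("pics/ov.png",np.hstack([im[200*6:265*6,285*6:335*6],im[270*6:335*6,270*6:345*6][:, :]])[:600,:800])
E
python3 ov.py
```

```text
(no output)
```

View pics/ov.png

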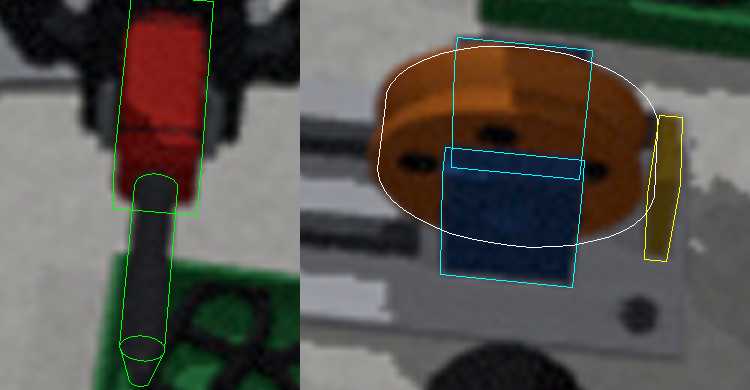

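The held pin matches its predicted outline to about 1 mm. The wheel is about 3 mm off the stop, with its left edge at 370 against 378, which is within bore tolerance. Inserting with force checks.

```bash
cat > ins.py <<'E'
from plant import *
from h import *
move_linear(jw(-70,-141,125),vel=.15); move_linear(jw(-70,-141,44),vel=.12); pause(.2)
R=T(0,0,0,JV[2])[0]; f0=observe()["ft_force"]; c=np.array([0.,0.])
for y in list(np.arange(-132,-56,4))+list(np.arange(-56,-46,1.)):
    move_linear(jw(-70+c[0],y,44+c[1]),vel=.05); o=observe(); f=R.T@(o["ft_force"]-f0)
    print(int(y),f.round(1),c.round(1),round(o["finger_gap"],3))
    if f[1]<-15: print("stop"); break
    for i,k in((0,0),(1,2)):
        if abs(f[k])>3 and abs(c[i]+.4*np.sign(f[k]))<4: c[i]+=.4*np.sign(f[k])
print(o["clock"],R.T@(o["ee_pos"]-jw(0,0,0))*1000)
p=get_image("side"); cv2.imwrite("pics/ins.png",cv2.resize(p["color"][200:350,230:400],None,fx=4,fy=4)[:600,:800])
E
python3 ins.py
```

```text
-132 [ 0.3 -0.6  0. ] [0. 0.] 0.316
-128 [ 0.1 -0.6 -0.1] [0. 0.] 0.319
-124 [ 0.1 -0.9  0.5] [0. 0.] 0.319
-120 [ 0.1 -1.1  0.6] [0. 0.] 0.314
-116 [-0.3 -0.8 -0.9] [0. 0.] 0.317
-112 [-0.5 -0.7  0.5] [0. 0.] 0.316
-108 [-1.2  0.5  0.8] [0. 0.] 0.311
-104 [ 0.2 -0.3 -0.2] [0. 0.] 0.318
-100 [-0.  -1.  -0.4] [0. 0.] 0.313
-96 [ 0.4 -0.4  0.6] [0. 0.] 0.316
-92 [ 0.2 -1.  -0.4] [0. 0.] 0.315
-88 [ 0.7 -0.4  0.4] [0. 0.] 0.318
-84 [ 0.9 -0.5  0.5] [0. 0.] 0.314
-80 [ 0.7 -2.   0.9] [0. 0.] 0.318
-76 [-0.1 -0.4  0.3] [0. 0.] 0.321
-72 [-0.1 -1.5  0.6] [0. 0.] 0.315
-68 [ 0.3 -0.6 -0.9] [0. 0.] 0.313
-64 [ 0.4  0.9 -0. ] [0. 0.] 0.316
-60 [-0.  -0.4 -0.5] [0. 0.] 0.318
-56 [-0.1 -0.1  0.1] [0. 0.] 0.317
-55 [-0.7 -1.3  0.2] [0. 0.] 0.314
-54 [-0.4 -0.5  0.5] [0. 0.] 0.317
-53 [ 0.8 -2.7  0.5] [0. 0.] 0.315
-52 [ 0.5 -5.   3.9] [0. 0.] 0.32
-51 [ 0.7 -7.2  2. ] [0.  0.4] 0.308
-50 [-0.3 -8.7  4.8] [0.  0.4] 0.315
-49 [ -0.1 -10.    3.9] [0.  0.8] 0.317
-48 [  0.7 -11.6   1.5] [0.  1.2] 0.317
-47 [  0.4 -13.9   3.9] [0.  1.2] 0.318
28.5583 [-70.1076748  -53.80705209  44.06492902]
```

View pics/ins.png

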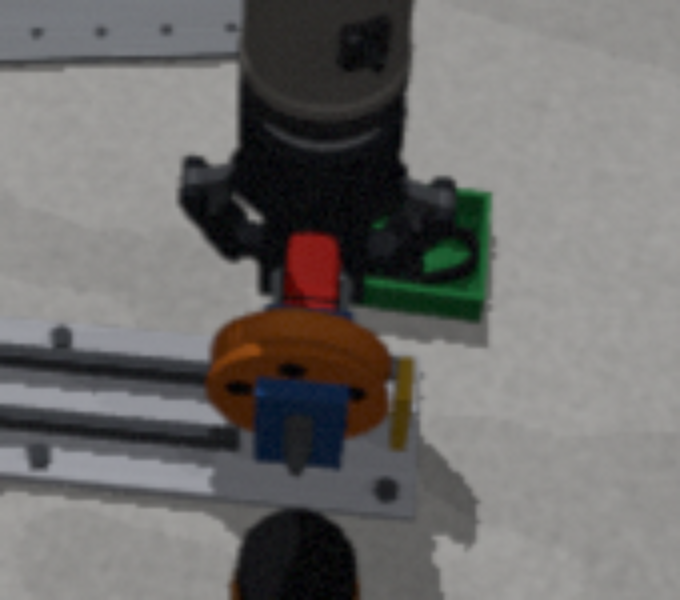

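The pin is fully in: its tip shows beyond the far lug at (297, 450), the wheel is between the lugs, and the TCP stopped at jig y −53.8, as predicted for a seated handle. I'll relax the push, release, retreat and check.

```bash
cat > rel.py <<'E'
from plant import *
from h import *
move_linear(jw(-70,-53.5,43),vel=.03); pause(.2); print(observe()["ft_force"])
release(); pause(.3); move_linear(jw(-70,-53.5,200),vel=.12)
goto(jw(-70,-300,220),down(JV[2]+np.pi/2+np.pi)); pause(.3); print(observe()["clock"])
a=get_image("top"); b=get_image("side")
cv2.imwrite("pics/end.png",np.hstack([cv2.resize(a["color"][180:300,140:260],(400,400)),cv2.resize(b["color"][230:350,250:370],(400,400))]))
E
python3 rel.py
```

```text
[-0.14934924 -3.43836451 -4.67227446]
32.8167
```

View pics/end.png

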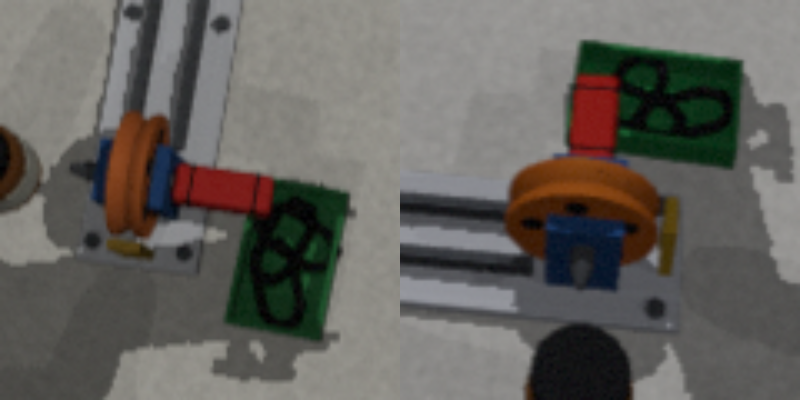

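The pin is through both lugs and the wheel, with the tip visible past the far lug at (82, 170) and the handle at the near lug at (175, 185). One quick numeric check of the seating before handing in.

```bash
cat > chk.py <<'E'
from plant import *
from h import *
p=get_image("top"); uv=proj(p,jw(-70,-60,55)[None])[0]; m=near(color(p,"red"),uv,28)
v,f=fit([(p,m,np.zeros_like(m),HANDLE)],(*jw(-70,-25,0)[:2],JV[2]+np.pi/2),.053,(.004,.004,.05))
R=T(0,0,0,JV[2])[0]; print(R.T@(np.array([v[0],v[1],0])-jw(0,0,0))*1000,v[2]-JV[2]-np.pi/2,f)
E
python3 chk.py
```

```text
[-70.43540837 -25.82488636   0.        ] -0.00884425180017212 0.3199492296918767
```

```bash
python3 -c "
from plant import *
print(sign_off())"
```

```text
the job is handed in; nothing more can be done
None
```

I rolled the wheel to the stop between the lugs and pushed the pin through both lugs and the wheel from the jig's −y side; the last camera fit put the handle's front face about 1 mm from the lug, and I handed the job in at about 33 s (no verdict was returned).

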